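# Crack the burn-out oven with the door hook

## Robot

A 6-joint arm with a two-finger parallel gripper is mounted at the origin on a cart in front of the work surface, level with it; the furniture and walls round the work are solid. World frame = base frame: x ahead of the robot, y to its left, z up, the work surface at z = 0. Lengths are in mm, angles in rad, forces in N, time in s.
With the tool pointing down it reaches from about 300 to 775 mm from the base axis. Payload 14.6 kg.
Tool frame: the origin (TCP) lies at the centre of the arm's flange, where the gripper is bolted on; the fingertips stand 199 mm ahead of it and the grasp point (between the pads) lies 180 mm ahead of it; z points along the fingers, y is the line along which they close (so a half turn about z gives the same grasp; the last joint's range is limited). The gripper opens to 94 mm and grips with 3 to 60 N. Pads are 16 mm wide; open, the fingers measure 119 mm over their backs; the gripper's body (75 mm by 177 mm) begins 78 mm behind the grasp point.
Start: joints at [-1.363, 0.3, 1.521, -0, 1.321, -0.067], TCP at [149.238, -529.357, 404.646] pointing down, gripper open.
Joint ranges: [-3.03, 3.03], [-0.79, 2.21], [0.23, 2.52], [-1.04, 4.18], [0, 3.07], [-2.55, 2.55]. Speed limits (rad/s): [2.22, 2.22, 2.57, 3.14, 3.14, 3.14].

## Interface

Orientations are given as [roll, pitch, yaw] about the fixed x, y, z axes, in that order (R = Rz(yaw) Ry(pitch) Rx(roll)).
In Python, from cell import manip, optics, workorder gives the robot as it stands.
- The arm moves only by the tool step_arm, never from a script. Its argument "increments" is a list that holds one entry, the list of rows, each a list of 7 numbers: the turn, a rotation vector about the tool's x, y, z as a fraction of full scale, then the shift along the tool's x, y, z as a fraction of full scale, then the closure, from -1 (fully open) to 1 (shut). In form: [[[wx, wy, wz, tx, ty, tz, fingers], ...]]. A call has 1 to 5 rows; each row shifts and turns the commanded pose from where the row before left it, along the tool's axes as they then stand; what a row does not reach is not made up. Full scale, the value 1, is 40 mm for a shift and 45 degrees for a turn. A row lasts 1/10 s, in which the tool goes at most 50 mm and 8.59 degrees, less where a joint would pass 70% of its speed; a pose out of reach is approached as far as the arm can. A call with a number of a shift or a turn outside -1 to 1 is refused whole. A call with a gripper value outside its range is refused whole. The fingers move at their own pace and stop on an object; "newtons" is the grip in N (left out, the last holds). Time passes only in rows, so rows that do not move let the fingers close. It gives the time, the measured TCP pose, the force, the opening and the grip force at its end, in the units of the state.
- manip.read_state(): the state, without advancing time (a new reading comes with each control period).
- optics.camera(name): name is "scene" or "top" or "wrist"; returns a dict with "frame" (400x640x3 uint8, red, green, blue), "range_z" (400x640 float32, mm along the optical axis (not along the pixel's ray), 0 where there is no reading), "mtx" (3x3 intrinsics, pixels), "cam_to_world" (4x4, takes a point from camera to world coordinates). Camera axes: x right, y down, z forward; pixel columns grow to the right and rows downward; lengths in mm; the calibration is good to about 2 mm. The wrist camera is an equidistant fisheye: a pixel r from the principal point sees the ray r / f radians off the axis. A picture is of the moment at which its call begins.
- workorder.sign_off(): hands the job in; it is judged then, once.
The state is a dict: "clock": time; "joints": joint angles; "qd": joint speeds; "effort": joint torques, N m; "eef_pos": TCP position; "eef_rot": TCP orientation; "wrist_force": force on the tool from outside, world axes, zero at the start; "moment": the same for the moment, N m; "finger_gap": finger opening in mm; "finger_force": force on a finger pad.
Only numpy, scipy, OpenCV 4.12 (cv2) and the standard library are available. Lean on these libraries where they do the work, as an engineer would, in place of code of your own. Each camera call takes 0.05 s, during which the arm holds its last target. There are 200 camera calls.

## Task

The burn-out oven is still hot and its bolt sits under the glass smoke canopy, so keep your hand off the oven and use the wooden-handled door hook from its rest: put the hook through the ring of the oven's spring bolt and draw the bolt back until it clicks into its hold-back catch and stays there by itself, so that the door springs ajar to cool. The click takes a firm pull of about 12 N and the end stop comes right behind it, so feel your way and never load the bolt with more than 22 N. Then take the hook out, lay it back along both forks of its rest and let go, leaving the other things on the bench where they are.

Things in the scene. Friction and masses are not known exactly. Their poses are not given: they have to be found in the camera images.
- oven: white burn-out oven, fixed, casing 210 (y) x 170 (x) x 250 mm. Origin: centre of its underside; -x points out of the front, +y to the door's hinge side, z up. Door face at x = -109 mm, bolt parts reach out to x = -131 mm; farther out only the ring stands. A level glass canopy at z = 250 mm covers the width (y +-105) out to x = -171 mm, its front lip hanging down to 238 mm: room for a hook, not a hand
- bolt (a joint): spring bolt, m: 0 = shot behind the keeper, grows as it is drawn along the door (the oven's +y). Spring and friction resist with 3 to 6 N; the door is freed at about 0.013. Drawn less than the catch's click it springs back to 0 when let go; in the catch it rests between 0.018 and 0.052, and a push of some 4 N back towards the keeper releases it
- keeper (a point): steel keeper strap on the oven's jamb, 36 mm high, where the bolt is shot. About the bolt's hold-back catch: its ball stiffens the pull from some 5 N to 8 to 14 N within some 4 mm, then gives way (the click); the middle of the click comes at a bolt value of 0.015 to 0.048 (adjustable, differs each time, not measured), the rigid end stop some 5 mm later
- ring (a point): centre of the dark steel ring on the bolt: a flat rectangular eye lying level, open above and below, 31 mm in front of the bolt's axis, 150 mm above the bench; inside 22 mm along the bolt (y) by 18 mm (x), of 5 mm round bar. Axes as the oven's while the door is shut; it moves and turns with bolt and door
- door (a joint): oven door, rad: 0 = shut, grows as it opens outwards about a vertical hinge at x = -135, y = +104 mm of the oven. Unbolted, a weak spring (0.2 N m) pushes it open to about 0.15, which carries the ring some 15 to 20 mm outwards as soon as nothing holds it
- hook_grip (a point): centre of the loose door hook's wooden handle, 110 long x 16 wide x 24 mm high, grasped across its 16 mm. x along the rod to the hook, z up. An 8 mm steel rod runs ahead on the axis to x = 220 mm, where a straight 7 mm tine turns down and ends at z = -45 mm; a stub with an eye runs back to x = -115 mm. About 160 g, balanced some 40 mm ahead of this point
- rest_seat (a point): where the handle's centre lies when the hook is in its rest, 85 mm above the bench; x along the rod to the hook. The rest is a fixed dark steel base plate (215 x 62 mm) with two posts ending in V forks, 44 mm wide, tips 100 mm above the bench, under the rod at x = -76 and x = +96 mm of this point
- powder_jar: white lidded powder jar, 66 mm across, 64 mm high, bystander; origin at the centre of its underside
- grey_model: grey gypsum dental model, 48x64x27 mm, bystander; origin at the centre of its underside
- plain_model: cream gypsum dental model, 59x76x35 mm, bystander; origin at the centre of its underside
- fluid_dropper: small dropper bottle with grey nozzle, 35 mm across, 100 mm high, bystander; origin at the centre of its underside
- bur_box: small flat box with clear lid, 46x68x21 mm, bystander; origin at the centre of its underside
- wax: red wax block, 22x48x12 mm, bystander; origin at the centre of its underside

How it is judged (in metres and radians):
On the way:
1. the hook draws the bolt out of its keeper (value of joint bolt above 0.016 m and contact force between door_hook and bolt above 1.5 N), for 0.1 s.
At the end, for the whole second after the job is handed in: The bolt is held back by its catch (drawn more than 16 mm), the door stands ajar by more than 0.08 rad, and the hook lies at rest in both forks of its rest, handle within 15 mm of its seat, along the rest within 0.1 rad (value of joint bolt above 0.016 m and value of joint door above 0.08 rad and distance between hook_grip and rest_seat below 0.015 m and angle between the x axis of hook_grip and the x axis of rest_seat, either way round below 0.1 rad and linear speed of door_hook below 0.02 m/s); the robot touches nothing.
It fails at once if the hook loads the bolt with more than 22 N (contact force between door_hook and bolt above 22 N).
It fails at once if the gripper touches the hot oven (contact force between the fingers and oven above 1 N).
It fails at once if the arm touches the hot oven (contact force between the arm and oven above 1 N).
It fails at once if a bystander is moved by more than 20 mm (distance of any of powder_jar, grey_model, plain_model, fluid_dropper, bur_box, wax from where it was at the start of the episode above 0.02 m).
It also fails if it takes over 67 s, if anything falls off the work surface, if the arm or the gripper's body presses on something with over 40 N, if the wrist force passes 120 N, or if a joint passes its speed limit or range.

## Working session

There is one attempt and no reset: what is moved stays moved. The work goes in short steps, Python scripts to look and compute and a tool call to move; the robot and the scene stay as the last step left them, time stands still between calls to the robot, and variables do not carry over. Pictures are saved under pics/ and viewed, at most 11 in all, crops included, and the job is handed in when it is done.

Besides the shell and the picture viewer there is one more tool, called by a JSON object that holds its "api" and its "payload". step_arm: Moves the arm, as the interface text tells. Its arguments: {"type":"object","properties":{"increments":{"type":"array","items":{"type":"array","items":{"type":"array","items":{"type":"number"}}}},"newtons":{"type":"number"}},"required":["increments"]}

```bash
mkdir -p pics; cat > h.py <<'E'
import numpy as np, cv2
from cell import manip, optics, workorder
def grab(n):
    c=optics.camera(n); np.savez(f'{n}.npz',**c); cv2.imwrite(f'pics/{n}_raw.png',c['frame'][...,::-1]); return c
def world(c,u,v,z=None):
    K=c['mtx'];T=c['cam_to_world'];d=np.array([(u-K[0,2])/K[0,0],(v-K[1,2])/K[1,1],1])
    if z is None: p=d*c['range_z'][int(v),int(u)]
    else:
        w=T[:3,:3]@d; p=d*(z-T[2,3])/w[2]
    return T[:3,:3]@p+T[:3,3]
E
python3 - <<'E'
from h import *
a=grab('scene');b=grab('top')
for c in(a,b): print(c['cam_to_world'].round(3),c['mtx'])
print(manip.read_state())
E
```

```text
[[-7.82000e-01 -3.68000e-01  5.03000e-01  1.72960e+01]
 [-6.23000e-01  4.79000e-01 -6.18000e-01  6.42405e+02]
 [-1.30000e-02 -7.97000e-01 -6.04000e-01  8.28030e+02]
 [ 0.00000e+00  0.00000e+00  0.00000e+00  1.00000e+00]] [[453.20556354   0.         307.51607862]
 [  0.         453.20556354 207.16703691]
 [  0.           0.           1.        ]]
[[ 5.00000e-03 -9.93000e-01  1.19000e-01  4.54369e+02]
 [-1.00000e+00 -2.00000e-03  2.80000e-02 -7.77260e+01]
 [-2.80000e-02 -1.19000e-01 -9.92000e-01  1.26004e+03]
 [ 0.00000e+00  0.00000e+00  0.00000e+00  1.00000e+00]] [[462.25558845   0.         316.43965427]
 [  0.         462.25558845 203.51707886]
 [  0.           0.           1.        ]]
{'clock': 0.1, 'joints': array([-1.36261663e+00,  3.00441080e-01,  1.52150118e+00, -1.06136966e-05,
        1.32070849e+00, -6.66236912e-02]), 'qd': array([ 0.00246212, -0.00046135, -0.00290065, -0.00183667, -0.00198102,
       -0.00012982]), 'effort': array([ 1.23060734e-03, -5.32645869e+01, -3.53283727e+01,  7.09470478e-02,
        2.34898611e-02, -5.98440670e-05]), 'eef_pos': array([ 149.22629157, -529.34703665,  404.13648827]), 'eef_rot': array([-3.14053622e+00, -6.01839619e-05,  2.74805988e-01]), 'wrist_force': array([-0.08372349,  0.34642901,  0.34899499]), 'moment': array([-0.00807042, -0.04188475, -0.03511361]), 'finger_force': 0.0, 'finger_gap': 94.18008227073624}
```

View pics/scene_raw.png

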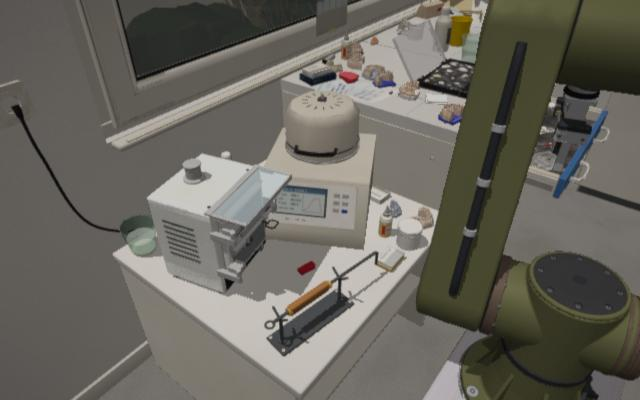

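View pics/top_raw.png

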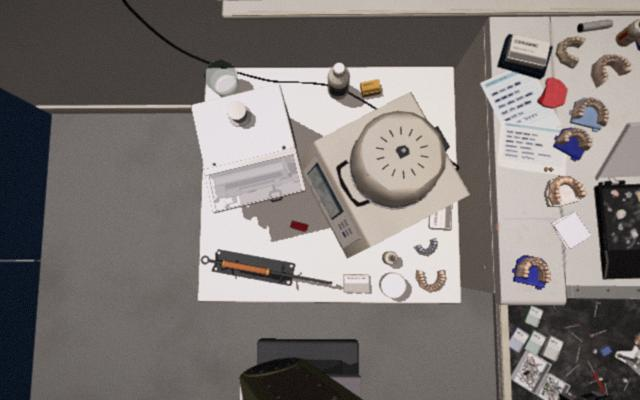

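The scene view shows the oven front, with the ring near (272,224), and the hook on its rest from (268,325) to (377,255). The top view shows the hook from (205,260) to (340,287) and the ring near (277,198). I'll enlarge both.

```bash
python3 - <<'E'
from h import *
t=cv2.imread('pics/top_raw.png');s=cv2.imread('pics/scene_raw.png')
A=cv2.resize(t[80:300,190:350],None,fx=2.7,fy=2.7,interpolation=cv2.INTER_CUBIC)  # 432x594
B=cv2.resize(s[150:360,140:300][:, :],None,fx=2.2,fy=2.8,interpolation=cv2.INTER_CUBIC)
B=cv2.resize(s[150:300,195:295],None,fx=3.6,fy=3.6,interpolation=cv2.INTER_CUBIC)
im=np.zeros((600,800,3),np.uint8); im[:A.shape[0],:A.shape[1]]=A; im[:B.shape[0],436:436+B.shape[1]]=B
cv2.imwrite('pics/c1.png',im)
c=dict(np.load('top.npz'))
for p in [(235,265),(245,267),(265,270),(320,282),(280,160),(230,160)]: print(p,world(c,*p).round(1))
# oven top corners (z 250), rough
for p in [(193,103),(282,86),(303,190),(210,211)]: print(p,world(c,*p,250).round(1))
E
```

```text
(235, 265) [438.7 158.6  98.8]
(245, 267) [433.8 133.9  95.7]
(265, 270) [426.6  83.8  93.1]
(320, 282) [397.3 -54.1  84.3]
(280, 160) [673.   32.7 252.6]
(230, 160) [673.2 144.7 252.2]
(193, 103) [806.1 233.6 250. ]
(282, 86) [845.2  30.9 250. ]
(303, 190) [605.9 -19.  250. ]
(210, 211) [558.8 186.5 250. ]
```

View pics/c1.png

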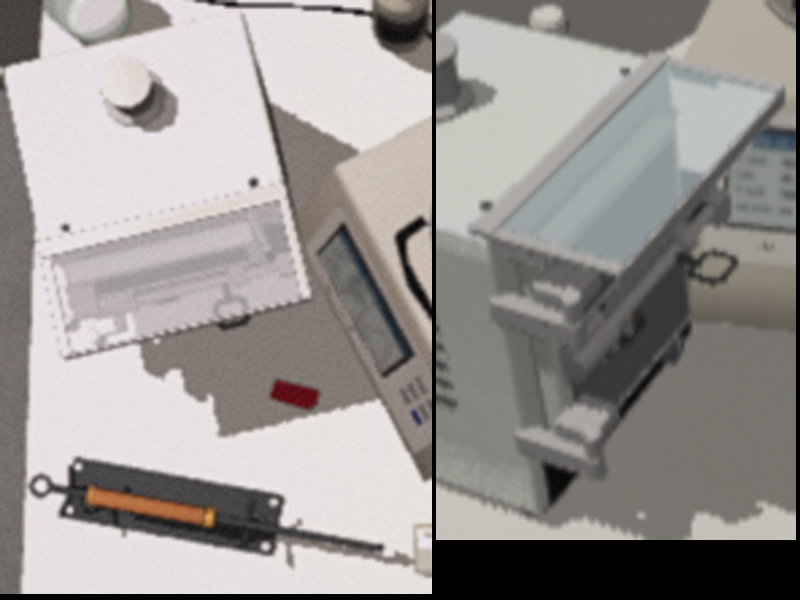

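The crop shows the ring centre at crop (230,307), which is top px (275,194), and at scene px (273,224). The canopy lip corners are at top px (215,212) and (305,190), and the handle runs from crop (90,495) to (213,518). Pulling along the rod (hook x = oven −y) suits the grip best. Next I'll work out the poses and plan the approach.

```bash
cat >> h.py <<'E'
from scipy.spatial.transform import Rotation as R
def plan(target,yaw,n,start=None):
    """n equal rows to a tool-down target; prints rows in tool axes/units"""
    s=manip.read_state(); p,e=start if start else (s['eef_pos'],s['eef_rot'])
    Rc=R.from_euler('xyz',e);Rt=R.from_euler('xyz',[np.pi,0,yaw])
    w=(Rc.inv()*Rt).as_rotvec()/n; d=(np.array(target)-p)/n
    for i in range(n):
        print((w/np.radians(45)).round(3), (Rc.inv().apply(d)/40).round(3)); Rc=Rc*R.from_rotvec(w)
E
python3 - <<'E'
from h import *
t=dict(np.load('top.npz'));s=dict(np.load('scene.npz'))
f=lambda x,y:(190+x/2.7,80+y/2.7)
g=lambda x,y:(195+(x-436)/3.6,150+y/3.6)
print('ring',world(t,*f(230,307),150),world(s,*g(716,265),150))
q=[world(t,*f(*p),z)for p,z in [((67,357),244),((310,298),244),((5,65),250),((243,12),250)]]
print(np.round(q,1)); 
for a,b in((q[0],q[1]),(q[2],q[3])): d=a-b; print('oven y len',np.hypot(*d[:2]),'yaw',np.arctan2(-d[0],d[1]))
d=q[3]-q[1];print(np.hypot(*d[:2]),np.arctan2(d[1],d[0]))
h=[world(t,*f(*p),z)for p,z in [((90,495),92),((213,518),92),((382,548),85),((40,486),87)]]
print(np.round(h,1))
mid=(h[0]+h[1])/2;d=h[2]-h[3];yw=np.arctan2(d[1],d[0]);print('mid',mid,yw,np.hypot(*d[:2]),np.hypot(*(h[1]-h[0])[:2]))
# orange mask handle centre
im=t['frame'].astype(int);m=(im[...,0]>150)&(im[...,2]<100)&(im[...,0]-im[...,2]>80);m[:250]=0;m[300:]=0;m[:,:200]=0;m[:,300:]=0
v,u=np.nonzero(m);P=np.array([world(t,a,b,95) for a,b in zip(u,v)]);c=P.mean(0);U=np.linalg.svd(P[:,:2]-c[:2])[2][0];print(len(u),c,np.arctan2(U[1],U[0]))
plan([c[0],c[1],404],yw+np.pi,18)
E
```

```text
ring [611.78910226  54.43816713 150.        ] [606.38879865  48.84366783 150.        ]
[[556.7 177.2 244. ]
 [606.  -22.7 244. ]
 [803.6 236.2 250. ]
 [848.9  35.5 250. ]]
oven y len 205.9210636652846 yaw 0.24161129111131702
oven y len 205.7207134242772 yaw 0.22199286752118036
249.73779997782788 0.23521293632453882
[[442.6 189.7  92. ]
 [422.   74.1  92. ]
 [395.2 -82.9  85. ]
 [450.7 238.3  87. ]]
mid [432.32647022 131.87222022  92.        ] -1.741966530557416 326.0061438692073 117.40733346194223
206 [433.53037583 134.9621872   95.        ] 1.3957548785573872
[-0.   -0.   -0.08] [ 0.63  -0.781  0.001]
[-0.   -0.   -0.08] [ 0.678 -0.74   0.001]
[-0.   -0.   -0.08] [ 0.723 -0.696  0.001]
[-0.   -0.   -0.08] [ 0.765 -0.65   0.001]
[-0.   -0.   -0.08] [ 0.804 -0.601  0.001]
[-0.   -0.   -0.08] [ 0.84  -0.549  0.001]
[-0.   -0.   -0.08] [ 0.873 -0.496  0.001]
[-0.   -0.   -0.08] [ 0.902 -0.44   0.001]
[-0.   -0.   -0.08] [ 0.928 -0.383  0.001]
[-0.   -0.   -0.08] [ 0.95  -0.324  0.001]
[-0.   -0.   -0.08] [ 0.968 -0.265  0.   ]
[-0.   -0.   -0.08] [ 0.983 -0.204  0.   ]
[-0.   -0.   -0.08] [ 0.994 -0.142  0.   ]
[-0.   -0.   -0.08] [ 1.    -0.079  0.   ]
[-0.   -0.   -0.08] [ 1.003 -0.017  0.   ]
[-0.   -0.   -0.08] [1.003 0.046 0.   ]
[-0.   -0.   -0.08] [0.998 0.108 0.   ]
[-0.   -0.   -0.08] [0.989 0.171 0.   ]
```

{"api": "step_arm", "payload": {"increments": [[[0,0,-0.08,0.63,-0.78,0,-1],[0,0,-0.08,0.68,-0.74,0,-1],[0,0,-0.08,0.72,-0.7,0,-1],[0,0,-0.08,0.765,-0.65,0,-1],[0,0,-0.08,0.8,-0.6,0,-1]]]}}

```text
clock: 0.6
eef_pos: [228.1, -343.3, 404.6]
eef_rot: [3.141, -0.0, 0.591]
wrist_force: [1.0, 0.1, -0.4]
finger_gap: 94.2
finger_force: 0.0
```

{"api": "step_arm", "payload": {"increments": [[[0,0,-0.08,0.84,-0.55,0,-1],[0,0,-0.08,0.87,-0.5,0,-1],[0,0,-0.08,0.9,-0.44,0,-1],[0,0,-0.08,0.93,-0.38,0,-1],[0,0,-0.08,0.95,-0.32,0,-1]]]}}

```text
clock: 1.1
eef_pos: [306.6, -158.6, 404.6]
eef_rot: [3.141, -0.0, 0.905]
wrist_force: [1.4, -0.3, -0.0]
finger_gap: 93.9
finger_force: 0.0
```

{"api": "step_arm", "payload": {"increments": [[[0,0,-0.08,0.97,-0.265,0,-1],[0,0,-0.08,0.98,-0.2,0,-1],[0,0,-0.08,0.99,-0.14,0,-1],[0,0,-0.08,1,-0.08,0,-1],[0,0,-0.08,1,-0.02,0,-1]]]}}

```text
clock: 1.6
eef_pos: [384.7, 26.1, 404.6]
eef_rot: [3.141, -0.0, 1.22]
wrist_force: [0.4, -0.3, 1.2]
finger_gap: 93.9
finger_force: 0.0
```

{"api": "step_arm", "payload": {"increments": [[[0,0,-0.08,1,0.05,0,-1],[0,0,-0.08,1,0.11,0,-1],[0,0,-0.08,0.99,0.17,0,-1],[0,0,0,0,0,0,-1],[0,0,0,0,0,0,-1]]]}}

```text
clock: 2.1
eef_pos: [431.4, 135.7, 404.1]
eef_rot: [-3.14, 0.001, 1.407]
wrist_force: [0.6, -0.8, -0.2]
finger_gap: 93.9
finger_force: 0.0
```

```bash
python3 - <<'E'
from h import *
c=grab('wrist');s=manip.read_state();print(s['eef_pos'],s['eef_rot'],s['joints'],c['mtx'],c['cam_to_world'].round(3))
cv2.imwrite('pics/w1.png',c['frame'][...,::-1])
plan([433,133,330],-1.744+np.pi,3)
E
```

```text
[431.30367443 134.98896876 404.34061007] [-3.14084428e+00  4.69056077e-04  1.40544892e+00] [ 2.22271194e-01  7.98670726e-02  1.78360717e+00 -1.58067754e-04
  1.27898856e+00  3.87664314e-01] [[309.70691629   0.         320.41937541]
 [  0.         309.70691629 202.46052903]
 [  0.           0.           1.        ]] [[ 9.86000e-01 -1.60000e-01 -3.90000e-02  4.41152e+02]
 [-1.65000e-01 -9.60000e-01 -2.25000e-01  2.00147e+02]
 [-2.00000e-03  2.28000e-01 -9.74000e-01  3.85662e+02]
 [ 0.00000e+00  0.00000e+00  0.00000e+00  1.00000e+00]]
[-0.     0.     0.003] [-0.014  0.017  0.619]
[-0.     0.     0.003] [-0.014  0.017  0.62 ]
[-0.     0.     0.003] [-0.014  0.017  0.62 ]
```

View pics/w1.png

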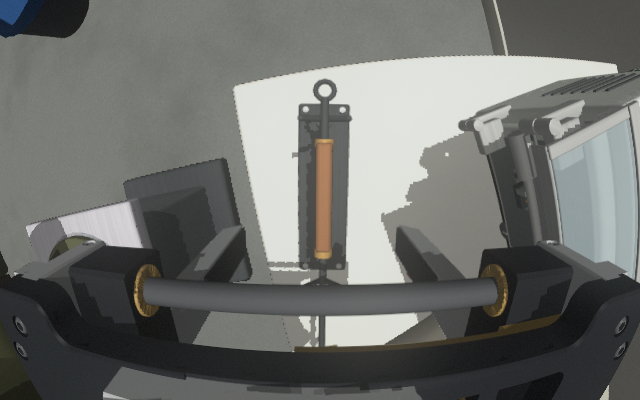

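The wrist view shows the handle from (324,139) to (323,257), parallel to the tool x, with the eye at (324,88). I'll turn these into positions with the fisheye model.

```bash
cat >> h.py <<'E'
def wfish(c,u,v,z):
    K=c['mtx'];T=c['cam_to_world'];a=np.array([u-K[0,2],v-K[1,2]]);r=np.hypot(*a);th=r/K[0,0]
    w=T[:3,:3]@np.r_[np.sin(th)*a/r,np.cos(th)]; return T[:3,3]+w*(z-T[2,3])/w[2]
E
python3 - <<'E'
from h import *
c=dict(np.load('wrist.npz'))
for u,v,z in [(324,139,95),(323,257,95),(324,89,85),(322,340,85)]: print(wfish(c,u,v,z).round(1))
a,b=wfish(c,324,139,95),wfish(c,323,257,95);m=(a+b)/2;d=b-a;print(m,np.arctan2(d[1],d[0]))
plan([m[0],m[1],266],np.arctan2(d[1],d[0])+np.pi,4)
E
```

```text
[442.8 192.4  95. ]
[422.7  76.4  95. ]
[450.8 240.3  85. ]
[403.  -37.2  85. ]
[432.74366291 134.39573453  95.        ] -1.7421964075722003
[-0.     0.     0.002] [-0.002  0.01   0.865]
[-0.     0.     0.002] [-0.002  0.01   0.865]
[-0.     0.     0.002] [-0.002  0.01   0.865]
[-0.     0.     0.002] [-0.002  0.01   0.865]
```

{"api": "step_arm", "payload": {"increments": [[[0,0,0.002,0,0.01,0.86,-1],[0,0,0.002,0,0.01,0.86,-1],[0,0,0.002,0,0.01,0.86,-1],[0,0,0,0,0.01,0.86,-1],[0,0,0,0,0,0,-1]]]}}

```text
clock: 2.65
eef_pos: [432.1, 133.7, 264.1]
eef_rot: [-3.136, 0.003, 1.399]
wrist_force: [0.7, -0.4, 0.4]
finger_gap: 94.0
finger_force: 0.0
```

{"api": "step_arm", "payload": {"increments": [[[0,0,0,0,0,0,1],[0,0,0,0,0,0,1],[0,0,0,0,0,0,1],[0,0,0,0,0,0,1],[0,0,0,0,0,0,1]]], "newtons": 60}}

```text
clock: 3.15
eef_pos: [433.1, 135.0, 267.6]
eef_rot: [3.141, -0.0, 1.401]
wrist_force: [-0.5, -0.1, 0.1]
finger_gap: 57.4
finger_force: 0.0
```

{"api": "step_arm", "payload": {"increments": [[[0,0,0,0,0,0,1],[0,0,0,0,0,0,1],[0,0,0,0,0,0,1],[0,0,0,0,0,0,1],[0,0,0,0,0,0,1]]]}}

```text
clock: 3.65
eef_pos: [433.1, 135.0, 267.0]
eef_rot: [-3.142, 0.0, 1.401]
wrist_force: [0.2, 0.2, 0.3]
finger_gap: 17.5
finger_force: 0.5
```

{"api": "step_arm", "payload": {"increments": [[[0,0,0,0,0,0,1],[0,0,0,0,0,0,1],[0,0,0,0,0,0,1]]]}}

```text
clock: 3.95
eef_pos: [433.3, 135.0, 267.2]
eef_rot: [3.141, -0.0, 1.401]
wrist_force: [3.5, -0.1, -0.1]
finger_gap: 15.3
finger_force: 60.0
```

{"api": "step_arm", "payload": {"increments": [[[0,0,0,0,0,-0.2,1],[0,0,0,0,0,-0.5,1],[0,0,0,0,0,-1,1],[0,0,0,0,0,-1,1],[0,0,0,0,0,-0.6,1]]]}}

```text
clock: 4.45
eef_pos: [432.7, 135.0, 402.1]
eef_rot: [3.14, -0.001, 1.401]
wrist_force: [0.3, -0.1, -2.9]
finger_gap: 15.4
finger_force: 60.0
```

```bash
python3 - <<'E'
from h import *
s=manip.read_state();print(s['wrist_force'],s['moment'],s['finger_force'],s['finger_gap'])
a=.233; ring=np.array([609,51.5]); 
oy=np.array([-np.sin(a),np.cos(a)]);ox=np.array([np.cos(a),np.sin(a)])
hold=ring+220*oy; print('grip at ring',hold, 'standoff', hold-110*ox, 'oven centre ~', )
plan([*(hold-110*ox),404],a+np.pi/2,7)
E
```

```text
[ 0.30550641 -0.13933528 -2.85605764] [ 0.05175031 -0.06649707 -0.00619354] 59.99921143054962 15.421916757771815
grip at ring [558.20255166 265.55517803] standoff [451.17496265 240.15645386] oven centre ~
[ 0.    -0.    -0.073] [ 0.381  0.002 -0.006]
[ 0.    -0.    -0.073] [ 0.381  0.024 -0.006]
[ 0.    -0.    -0.073] [ 0.379  0.045 -0.006]
[ 0.    -0.    -0.073] [ 0.375  0.067 -0.006]
[ 0.    -0.    -0.073] [ 0.371  0.089 -0.007]
[ 0.    -0.    -0.073] [ 0.365  0.11  -0.007]
[ 0.    -0.    -0.073] [ 0.358  0.131 -0.007]
```

{"api": "step_arm", "payload": {"increments": [[[0,0,-0.073,0.38,0,0.04,1],[0,0,-0.073,0.38,0.02,0.04,1],[0,0,-0.073,0.38,0.045,0.04,1],[0,0,-0.073,0.375,0.07,0.04,1],[0,0,-0.073,0.37,0.09,0.04,1]]]}}

```text
clock: 4.95
eef_pos: [446.4, 211.5, 390.3]
eef_rot: [-3.14, 0.0, 1.693]
wrist_force: [-0.1, -0.2, -2.7]
finger_gap: 15.6
finger_force: 60.0
```

{"api": "step_arm", "payload": {"increments": [[[0,0,-0.073,0.365,0.11,0.04,1],[0,0,-0.073,0.36,0.13,0.04,1],[0,0,0,0,0,0,1],[0,0,0,0,0,0,1]]]}}

```text
clock: 5.35
eef_pos: [451.5, 240.6, 387.2]
eef_rot: [-3.14, 0.0, 1.803]
wrist_force: [-0.5, 0.4, -2.1]
finger_gap: 15.6
finger_force: 60.0
```

```bash
python3 - <<'E'
from h import *
s=manip.read_state();print(s['eef_pos'],s['eef_rot'],s['joints'],s['wrist_force'],s['moment'])
a=grab('scene');b=grab('top');c=grab('wrist')
B=cv2.resize(a['frame'][160:300,200:340],None,fx=2.85,fy=2.85,interpolation=cv2.INTER_CUBIC)
A=cv2.resize(b['frame'][150:290,200:340],None,fx=2.85,fy=2.85,interpolation=cv2.INTER_CUBIC)
im=np.hstack([B,A]);print(im.shape);cv2.imwrite('pics/c2.png',im[...,::-1])
E
```

```text
[451.48153031 240.55578966 387.21966494] [-3.14019028e+00  3.47316948e-04  1.80286907e+00] [ 4.17958802e-01  2.30017145e-01  1.65104232e+00 -8.62302242e-05
  1.26197559e+00  1.85912572e-01] [-0.45667905  0.41469448 -2.11845664] [ 0.07165945 -0.09599602 -0.00318466]
(399, 798, 3)
```

View pics/c2.png

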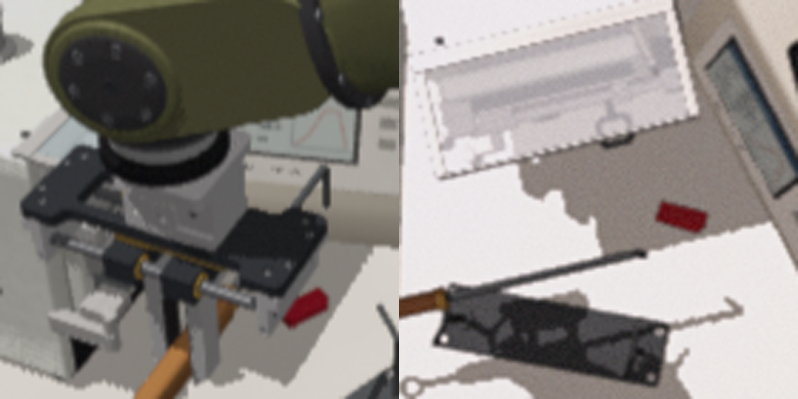

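The top crop shows the tine corner at px (285,239) and the ring at px (275,194.5). The scene crop shows the tine from (314,220) to (315,232). I'll compare measured against predicted and correct the ring.

```bash
python3 - <<'E'
from h import *
t=dict(np.load('top.npz'));s=dict(np.load('scene.npz'))
print('tine top',world(t,284.9,239.1,209).round(1),'scene corner',world(s,314,220.4,207).round(1),'end',world(s,314.7,231.9,162).round(1))
print('ring top',world(t,275.4,194.6,150).round(1),'scene',world(s,272.8,223.6,150).round(1))
# rod line in top: dark pixels depth ~
for u in (265,270,275,280,283): 
    col=t['frame'][225:255,u].astype(int).sum(1); v=225+col.argmin(); print(u,v,world(t,u,v,209).round(1),t['range_z'][v,u])
w=dict(np.load('wrist.npz'));
im=cv2.resize(w['frame'][60:400,300:640],None,fx=1.75,fy=1.75);cv2.imwrite('pics/w2.png',im[...,::-1])
E
```

```text
tine top [499.2  23.6 209. ] scene corner [492.9  35.5 207. ] end [500.6  23.3 162. ]
ring top [609.6  53.9 150. ] scene [606.4  48.8 150. ]
265 243 [490.2  68.9 209. ] 1054.5243
270 242 [492.5  57.5 209. ] 1056.9874
275 240 [497.1  46.2 209. ] 1050.831
280 239 [499.4  34.8 209. ] 1050.7493
283 238 [501.7  28.  209. ] 1053.7952
```

View pics/w2.png

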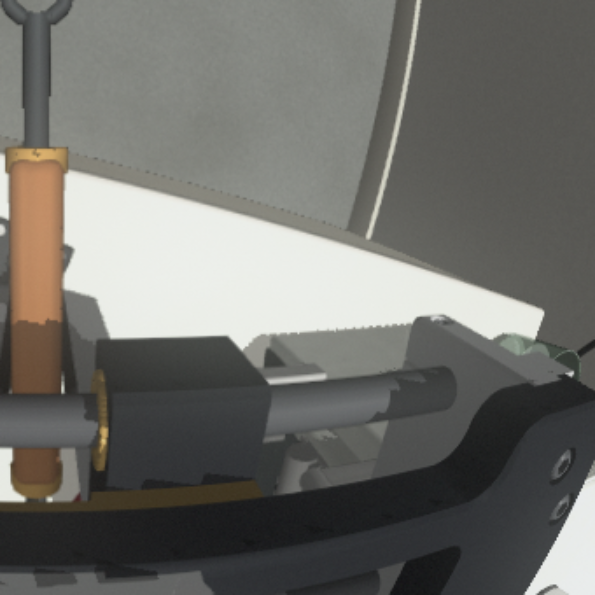

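{"api": "step_arm", "payload": {"increments": [[[0,0,0,0.03,0.4,-0.2,1],[0,0,0,0,0.8,0,1],[0,0,0,0,0.8,0,1],[0,0,0,0,0.5,0,1],[0,0,0,0,0.27,0,1]]]}}

```text
clock: 6.0
eef_pos: [560.5, 266.4, 395.4]
eef_rot: [-3.141, 0.0, 1.801]
wrist_force: [-0.6, -0.5, -2.5]
finger_gap: 15.7
finger_force: 60.0
```

{"api": "step_arm", "payload": {"increments": [[[0,0,0,0,0,0,1],[0,0,0,0,0,0,1]]]}}

```text
clock: 6.2
eef_pos: [558.9, 266.4, 395.7]
eef_rot: [-3.141, 0.0, 1.802]
wrist_force: [-0.3, -0.9, -2.7]
finger_gap: 15.6
finger_force: 60.0
```

```bash
python3 - <<'E'
from h import *
s=manip.read_state();print(s['eef_pos'],s['eef_rot'],s['wrist_force'],s['moment'])
a=grab('scene');b=grab('top')
B=cv2.resize(a['frame'][190:260,230:300],None,fx=5.7,fy=5.7,interpolation=cv2.INTER_CUBIC)
A=cv2.resize(b['frame'][160:230,235:305],None,fx=5.7,fy=5.7,interpolation=cv2.INTER_CUBIC)
im=np.hstack([B,A]);print(im.shape);cv2.imwrite('pics/c3.png',im[...,::-1])
E
```

```text
[558.87993318 266.41320498 395.71452302] [-3.14112436e+00  4.09171422e-05  1.80175353e+00] [-0.33492137 -0.88410144 -2.74537567] [ 0.02853439 -0.04573962 -0.00118049]
(399, 798, 3)
```

View pics/c3.png

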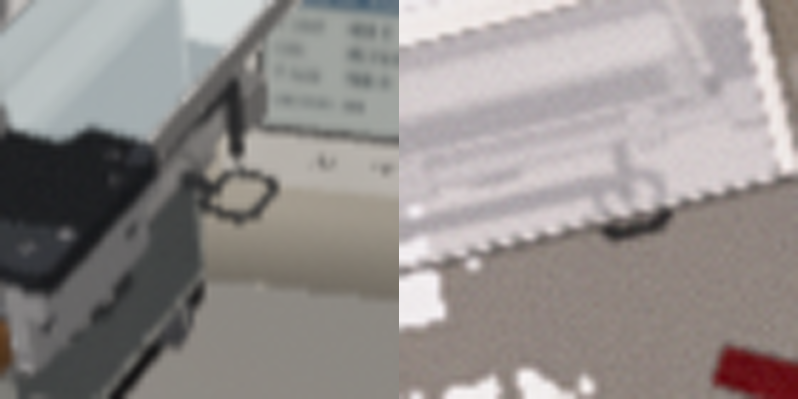

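The tine hangs over the ring. In the scene crop the tine end is at (236,155) and the ring hole centre is at (238,193). In the top crop the rod tip is at about (650,183) and the ring spans about x 605–667. I'll project the lowered tine into the pictures to find the offset.

```bash
python3 - <<'E'
from h import *
t=dict(np.load('top.npz'));s=dict(np.load('scene.npz'))
def pj(c,p):
    q=np.linalg.inv(c['cam_to_world'])@np.r_[p,1]; q=c['mtx']@q[:3]; return q[:2]/q[2]
tine=np.array([558.9-220*np.cos(1.802),266.4-220*np.sin(1.802)]);print(tine)
cs=lambda c:(c-[230,190])*5.7
ct=lambda c:(c-[235,160])*5.7+[399,0]
a=.233;ox=np.array([np.cos(a),np.sin(a)]);oy=np.array([-ox[1],ox[0]])
for z in (213,168,150): print(z,'scene',cs(pj(s,[*tine,z])).round(),'top',ct(pj(t,[*tine,z])).round())
for n,d in(('+5ox',ox*5),('+5oy',oy*5)): print(n,'scene',cs(pj(s,[*(tine+d),150])).round(),'top',ct(pj(t,[*(tine+d),150])).round())
for e in [(0,0),(11,9),(11,-9),(-11,9),(-11,-9)]: print('ring hyp corner',e,cs(pj(s,[*(tine+e[0]*oy+e[1]*ox),150])).round(),ct(pj(t,[*(tine+e[0]*oy+e[1]*ox),150])).round())
E
```

```text
[609.31285354  52.25391855]
213 scene [223.  71.] top [615. 176.]
168 scene [230. 159.] top [628. 192.]
150 scene [233. 193.] top [633. 198.]
+5ox scene [223. 190.] top [631. 187.]
+5oy scene [227. 200.] top [622. 201.]
ring hyp corner (0, 0) [233. 193.] [633. 198.]
ring hyp corner (11, 9) [201. 203.] [603. 183.]
ring hyp corner (11, -9) [239. 214.] [612. 224.]
ring hyp corner (-11, 9) [227. 172.] [654. 172.]
ring hyp corner (-11, -9) [265. 183.] [663. 212.]
```

{"api": "step_arm", "payload": {"increments": [[[0,0,0,0.04,0,0.15,1],[0,0,0,0,0,0.15,1],[0,0,0,0,0,0.1,1],[0,0,0,0,0,0.1,1],[0,0,0,0,0,0,1]]]}}

```text
clock: 6.8
eef_pos: [558.7, 268.3, 375.1]
eef_rot: [-3.14, 0.0, 1.802]
wrist_force: [0.4, 0.4, -2.8]
finger_gap: 15.5
finger_force: 60.0
```

{"api": "step_arm", "payload": {"increments": [[[0,0,0,0,0,0.05,1],[0,0,0,0,0,0.05,1],[0,0,0,0,0,0.05,1],[0,0,0,0,0,0,1]]]}}

```text
clock: 7.2
eef_pos: [558.7, 268.3, 369.5]
eef_rot: [-3.141, 0.0, 1.802]
wrist_force: [0.8, 0.7, -1.5]
finger_gap: 15.7
finger_force: 60.0
```

{"api": "step_arm", "payload": {"increments": [[[0,0,0,0,0,0.1,1],[0,0,0,0,0,0.1,1],[0,0,0,0,0,0.1,1],[0,0,0,0,0,0.08,1],[0,0,0,0,0,0,1]]]}}

```text
clock: 7.7
eef_pos: [558.7, 268.3, 354.0]
eef_rot: [-3.141, 0.0, 1.802]
wrist_force: [-0.3, -0.3, -1.1]
finger_gap: 15.4
finger_force: 60.0
```

```bash
python3 - <<'E'
from h import *
F=[]
s=manip.read_state();print(s['eef_pos'],s['wrist_force'],s['moment'])
a=grab('scene');b=grab('top')
B=cv2.resize(a['frame'][190:260,230:300],None,fx=5.7,fy=5.7,interpolation=cv2.INTER_CUBIC)
A=cv2.resize(b['frame'][160:230,235:305],None,fx=5.7,fy=5.7,interpolation=cv2.INTER_CUBIC)
cv2.imwrite('pics/c4.png',np.hstack([B,A])[...,::-1])
E
```

```text
[558.72801109 268.32504645 353.9787998 ] [-0.32982487 -0.32604807 -1.10906094] [ 0.0578461  -0.07448738  0.02298467]
```

View pics/c4.png

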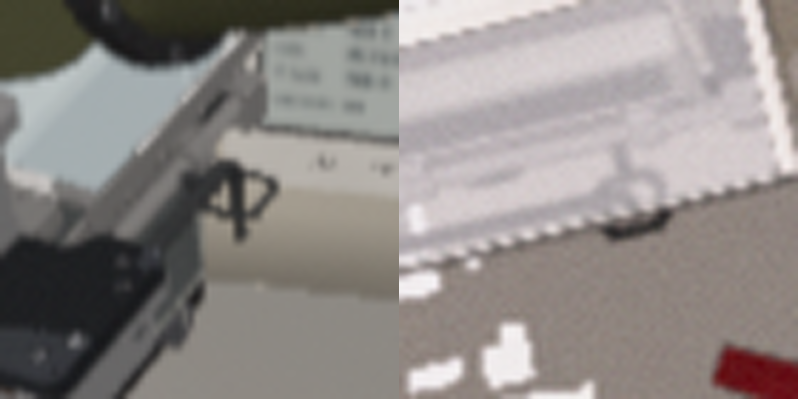

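The tine is through the ring: its end shows at crop (240,238), below the ring. Now I'll pull along +oven y (tool +x) and take up the slack.

{"api": "step_arm", "payload": {"increments": [[[0,0,0,0.05,0,0,1],[0,0,0,0.05,0,0,1],[0,0,0,0.05,0,0,1],[0,0,0,0,0,0,1]]]}}

```text
clock: 8.2
eef_pos: [557.3, 274.5, 354.7]
eef_rot: [3.141, -0.0, 1.803]
wrist_force: [-0.7, 0.4, -2.0]
finger_gap: 15.4
finger_force: 60.0
```

{"api": "step_arm", "payload": {"increments": [[[0,0,0,0.05,0,0,1],[0,0,0,0.05,0,0,1],[0,0,0,0,0,0,1]]]}}

```text
clock: 8.5
eef_pos: [556.5, 278.1, 354.6]
eef_rot: [-3.141, 0.001, 1.802]
wrist_force: [0.9, -4.4, -3.2]
finger_gap: 15.4
finger_force: 60.0
```

{"api": "step_arm", "payload": {"increments": [[[0,0,0,0.05,0,0,1],[0,0,0,0.05,0,0,1],[0,0,0,0,0,0,1]]]}}

```text
clock: 8.8
eef_pos: [555.5, 282.1, 354.6]
eef_rot: [-3.141, 0.0, 1.802]
wrist_force: [1.1, -3.8, -1.9]
finger_gap: 15.5
finger_force: 60.0
```

{"api": "step_arm", "payload": {"increments": [[[0,0,0,0.05,0,0,1],[0,0,0,0.025,0,0,1],[0,0,0,0,0,0,1]]]}}

```text
clock: 9.1
eef_pos: [554.8, 284.9, 354.6]
eef_rot: [-3.142, -0.0, 1.802]
wrist_force: [1.1, -3.4, -1.6]
finger_gap: 15.9
finger_force: 60.0
```

{"api": "step_arm", "payload": {"increments": [[[0,0,0,0.025,0,0,1],[0,0,0,0.025,0,0,1],[0,0,0,0,0,0,1]]]}}

```text
clock: 9.4
eef_pos: [554.4, 286.9, 354.6]
eef_rot: [-3.142, 0.0, 1.802]
wrist_force: [0.9, -3.9, -1.8]
finger_gap: 15.4
finger_force: 60.0
```

{"api": "step_arm", "payload": {"increments": [[[0,0,0,0.025,0,0,1],[0,0,0,0.025,0,0,1],[0,0,0,0,0,0,1]]]}}

```text
clock: 9.7
eef_pos: [553.8, 288.9, 354.6]
eef_rot: [-3.141, -0.0, 1.802]
wrist_force: [-0.7, -4.3, -1.6]
finger_gap: 15.4
finger_force: 60.1
```

{"api": "step_arm", "payload": {"increments": [[[0,0,0,0.025,0,0,1],[0,0,0,0,0,0,1]]]}}

```text
clock: 9.9
eef_pos: [553.6, 289.8, 354.6]
eef_rot: [-3.141, -0.0, 1.802]
wrist_force: [-0.9, -3.9, -2.3]
finger_gap: 15.3
finger_force: 60.1
```

{"api": "step_arm", "payload": {"increments": [[[0,0,0,0.025,-0.025,0,1],[0,0,0,0.025,-0.025,0,1],[0,0,0,0,0,0,1]]]}}

```text
clock: 10.2
eef_pos: [551.1, 291.4, 354.7]
eef_rot: [-3.141, -0.0, 1.802]
wrist_force: [-1.0, -4.1, -2.0]
finger_gap: 15.6
finger_force: 60.1
```

{"api": "step_arm", "payload": {"increments": [[[0,0,0,0.025,-0.025,0,1],[0,0,0,0,-0.025,0,1],[0,0,0,0,0,0,1]]]}}

```text
clock: 10.5
eef_pos: [549.0, 291.9, 354.7]
eef_rot: [3.142, -0.0, 1.803]
wrist_force: [-1.9, -3.9, -3.6]
finger_gap: 15.8
finger_force: 60.1
```

{"api": "step_arm", "payload": {"increments": [[[0,0,0,0.025,-0.025,0,1],[0,0,0,0.025,-0.025,0,1],[0,0,0,0,0,0,1]]]}}

```text
clock: 10.8
eef_pos: [546.6, 293.4, 354.6]
eef_rot: [-3.141, -0.0, 1.802]
wrist_force: [-0.3, -5.1, -1.6]
finger_gap: 15.3
finger_force: 60.1
```

{"api": "step_arm", "payload": {"increments": [[[0,0,0,0.025,-0.025,0,1],[0,0,0,0.025,-0.025,0,1],[0,0,0,0,0,0,1]]]}}

```text
clock: 11.1
eef_pos: [544.2, 294.9, 354.7]
eef_rot: [-3.142, -0.0, 1.803]
wrist_force: [-0.8, -3.9, -2.3]
finger_gap: 15.4
finger_force: 60.1
```

{"api": "step_arm", "payload": {"increments": [[[0,0,0,0.025,-0.025,0,1],[0,0,0,0.025,-0.025,0,1],[0,0,0,0,0,0,1]]]}}

```text
clock: 11.4
eef_pos: [541.8, 296.4, 354.7]
eef_rot: [-3.142, -0.0, 1.803]
wrist_force: [0.2, -4.1, -2.4]
finger_gap: 15.3
finger_force: 60.1
```

{"api": "step_arm", "payload": {"increments": [[[0,0,0,0.025,-0.025,0,1],[0,0,0,0.025,-0.025,0,1],[0,0,0,0,0,0,1]]]}}

```text
clock: 11.7
eef_pos: [539.4, 297.9, 354.7]
eef_rot: [-3.142, -0.0, 1.802]
wrist_force: [-1.0, -4.1, -2.3]
finger_gap: 15.8
finger_force: 60.0
```

{"api": "step_arm", "payload": {"increments": [[[0,0,0,0.025,0,0,1],[0,0,0,0.025,0,0,1],[0,0,0,0,0,0,1]]]}}

```text
clock: 12.0
eef_pos: [539.0, 299.7, 354.6]
eef_rot: [-3.142, -0.0, 1.802]
wrist_force: [-1.5, -4.4, -2.3]
finger_gap: 15.5
finger_force: 60.0
```

{"api": "step_arm", "payload": {"increments": [[[0,0,0,0.025,0,0,1],[0,0,0,0.025,0,0,1],[0,0,0,0,0,0,1]]]}}

```text
clock: 12.3
eef_pos: [538.6, 301.7, 354.6]
eef_rot: [-3.142, -0.0, 1.802]
wrist_force: [-0.2, -4.7, -1.7]
finger_gap: 15.5
finger_force: 60.0
```

{"api": "step_arm", "payload": {"increments": [[[0,0,0,0.025,0,0,1],[0,0,0,0.025,0,0,1],[0,0,0,0,0,0,1]]]}}

```text
clock: 12.6
eef_pos: [538.1, 303.6, 354.6]
eef_rot: [-3.142, -0.0, 1.802]
wrist_force: [-0.3, -4.9, -3.0]
finger_gap: 15.3
finger_force: 60.0
```

{"api": "step_arm", "payload": {"increments": [[[0,0,0,0.025,0,0,1],[0,0,0,0.025,0,0,1],[0,0,0,0,0,0,1]]]}}

```text
clock: 12.9
eef_pos: [537.7, 305.5, 354.7]
eef_rot: [-3.142, -0.0, 1.802]
wrist_force: [0.8, -4.4, -2.2]
finger_gap: 15.6
finger_force: 60.0
```

{"api": "step_arm", "payload": {"increments": [[[0,0,0,0.025,0,0,1],[0,0,0,0.025,0,0,1],[0,0,0,0,0,0,1]]]}}

```text
clock: 13.2
eef_pos: [537.2, 307.4, 354.6]
eef_rot: [-3.142, 0.0, 1.802]
wrist_force: [0.3, -4.5, -1.6]
finger_gap: 15.7
finger_force: 60.0
```

{"api": "step_arm", "payload": {"increments": [[[0,0,0,0.025,0,0,1],[0,0,0,0.025,0,0,1],[0,0,0,0,0,0,1]]]}}

```text
clock: 13.5
eef_pos: [536.8, 309.3, 354.6]
eef_rot: [-3.141, 0.0, 1.802]
wrist_force: [-0.4, -6.3, -2.5]
finger_gap: 15.6
finger_force: 60.1
```

Stiffening has started, so I'll take finer steps.

{"api": "step_arm", "payload": {"increments": [[[0,0,0,0.025,0,0,1],[0,0,0,0,0,0,1]]]}}

```text
clock: 13.7
eef_pos: [536.6, 310.1, 354.5]
eef_rot: [-3.141, 0.001, 1.802]
wrist_force: [-1.1, -7.9, -2.3]
finger_gap: 15.5
finger_force: 60.1
```

{"api": "step_arm", "payload": {"increments": [[[0,0,0,0.025,0,0,1],[0,0,0,0,0,0,1]]]}}

```text
clock: 13.9
eef_pos: [536.4, 310.9, 354.4]
eef_rot: [-3.141, 0.001, 1.802]
wrist_force: [0.3, -9.8, -1.9]
finger_gap: 15.5
finger_force: 60.2
```

{"api": "step_arm", "payload": {"increments": [[[0,0,0,0.02,0,0,1],[0,0,0,0,0,0,1]]]}}

```text
clock: 14.1
eef_pos: [536.3, 311.5, 354.3]
eef_rot: [-3.14, 0.001, 1.801]
wrist_force: [-1.2, -10.1, -2.8]
finger_gap: 15.4
finger_force: 60.2
```

{"api": "step_arm", "payload": {"increments": [[[0,0,0,0.02,0,0,1],[0,0,0,0,0,0,1]]]}}

```text
clock: 14.3
eef_pos: [536.1, 312.2, 354.3]
eef_rot: [-3.14, 0.002, 1.801]
wrist_force: [-1.2, -11.1, -3.2]
finger_gap: 15.6
finger_force: 60.3
```

{"api": "step_arm", "payload": {"increments": [[[0,0,0,0.02,0,0,1],[0,0,0,0,0,0,1]]]}}

```text
clock: 14.5
eef_pos: [535.9, 312.9, 354.3]
eef_rot: [-3.14, 0.002, 1.801]
wrist_force: [-0.5, -12.2, -3.0]
finger_gap: 15.7
finger_force: 60.3
```

{"api": "step_arm", "payload": {"increments": [[[0,0,0,0.02,0,0,1],[0,0,0,0,0,0,1]]]}}

```text
clock: 14.7
eef_pos: [535.7, 313.8, 354.3]
eef_rot: [-3.14, 0.001, 1.801]
wrist_force: [-1.5, -9.2, -1.7]
finger_gap: 15.7
finger_force: 60.2
```

{"api": "step_arm", "payload": {"increments": [[[0,0,0,0.02,0,0,1],[0,0,0,0,0,0,1]]]}}

```text
clock: 14.9
eef_pos: [535.4, 315.1, 354.6]
eef_rot: [-3.141, 0.0, 1.802]
wrist_force: [-0.3, -5.2, -3.1]
finger_gap: 15.6
finger_force: 60.0
```

{"api": "step_arm", "payload": {"increments": [[[0,0,0,0.02,0,0,1],[0,0,0,0,0,0,1]]]}}

```text
clock: 15.1
eef_pos: [535.2, 315.9, 354.6]
eef_rot: [-3.141, 0.0, 1.802]
wrist_force: [-0.2, -6.2, -2.0]
finger_gap: 15.4
finger_force: 60.0
```

{"api": "step_arm", "payload": {"increments": [[[0,0,0,0.02,0,0,1],[0,0,0,0,0,0,1]]]}}

```text
clock: 15.3
eef_pos: [535.0, 316.7, 354.6]
eef_rot: [-3.141, 0.0, 1.802]
wrist_force: [0.2, -4.9, -1.5]
finger_gap: 15.6
finger_force: 60.0
```

{"api": "step_arm", "payload": {"increments": [[[0,0,0,0.02,0,0,1],[0,0,0,0,0,0,1]]]}}

```text
clock: 15.5
eef_pos: [534.9, 317.4, 354.5]
eef_rot: [-3.141, 0.0, 1.802]
wrist_force: [-0.1, -6.1, -2.1]
finger_gap: 15.9
finger_force: 60.1
```

{"api": "step_arm", "payload": {"increments": [[[0,0,0,-0.04,0,0,1],[0,0,0,-0.04,0,0,1],[0,0,0,0,0,0,1]]]}}

```text
clock: 15.8
eef_pos: [535.6, 314.4, 354.8]
eef_rot: [3.141, -0.0, 1.802]
wrist_force: [-0.4, -3.0, -3.5]
finger_gap: 15.6
finger_force: 60.0
```

{"api": "step_arm", "payload": {"increments": [[[0,0,0,-0.04,0,0,1],[0,0,0,-0.04,0,0,1],[0,0,0,0,0,0,1]]]}}

```text
clock: 16.1
eef_pos: [536.3, 311.4, 354.8]
eef_rot: [3.141, -0.0, 1.803]
wrist_force: [0.4, 0.4, -1.7]
finger_gap: 15.2
finger_force: 60.0
```

```bash
python3 - <<'E'
from h import *
s=manip.read_state();print(s['eef_pos'],s['wrist_force'],s['moment'])
a=grab('scene');b=grab('top')
B=cv2.resize(a['frame'][185:265,220:300],None,fx=5,fy=5,interpolation=cv2.INTER_CUBIC)
A=cv2.resize(b['frame'][160:240,225:305],None,fx=5,fy=5,interpolation=cv2.INTER_CUBIC)
cv2.imwrite('pics/c5.png',np.hstack([B,A])[...,::-1])
E
```

```text
[536.30666302 311.36760845 354.77772246] [ 0.41693277  0.41362114 -1.66689744] [ 0.08199193 -0.10816234 -0.02429368]
```

View pics/c5.png

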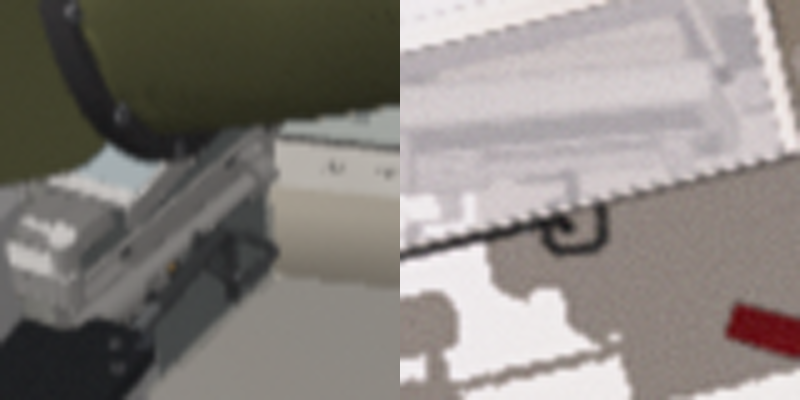

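The ring has moved out from under the canopy, so the door is ajar. In the top crop the hole centre is at about (575,228), and the tine at ring level is about 4 mm to +y of it. I'll shift 3 mm more and lift.

{"api": "step_arm", "payload": {"increments": [[[0,0,0,-0.04,0,0,1],[0,0,0,-0.035,0,0,1],[0,0,0,0,0,-0.1,1],[0,0,0,0,0,-0.1,1],[0,0,0,0,0,0,1]]]}}

```text
clock: 16.7
eef_pos: [537.0, 308.5, 363.6]
eef_rot: [3.14, -0.0, 1.802]
wrist_force: [-0.2, -0.1, -1.1]
finger_gap: 15.7
finger_force: 60.0
```

{"api": "step_arm", "payload": {"increments": [[[0,0,0,0,0,-0.2,1],[0,0,0,0,0,-0.2,1],[0,0,0,0,0,-0.2,1],[0,0,0,0,0,-0.2,1],[0,0,0,0,0,0,1]]]}}

```text
clock: 17.2
eef_pos: [537.0, 308.5, 396.3]
eef_rot: [3.139, -0.001, 1.802]
wrist_force: [0.0, -0.3, -1.6]
finger_gap: 15.5
finger_force: 60.0
```

{"api": "step_arm", "payload": {"increments": [[[0,0,0,0,-0.4,0,1],[0,0,0,0,-0.8,0,1],[0,0,0,0,-0.8,0,1],[0,0,0,0,-0.5,0,1],[0,0,0,0,-0.2,0,1]]]}}

```text
clock: 17.7
eef_pos: [430.6, 283.4, 394.9]
eef_rot: [3.141, -0.0, 1.803]
wrist_force: [-0.0, 0.0, -2.0]
finger_gap: 15.3
finger_force: 60.0
```

```bash
python3 - <<'E'
from h import *
s=manip.read_state();print(s['eef_pos'],s['wrist_force'],s['moment'])
plan([433.1,135.0,402],1.401,8)
b=grab('top');a=grab('scene')
B=cv2.resize(a['frame'][150:300,150:300],None,fx=2.66,fy=2.66,interpolation=cv2.INTER_CUBIC)
A=cv2.resize(b['frame'][150:290,190:330],None,fx=2.85,fy=2.85,interpolation=cv2.INTER_CUBIC)
cv2.imwrite('pics/c6.png',np.hstack([B[:399],A[:399]])[...,::-1])
E
```

```text
[430.58405943 283.40523022 394.88475125] [-0.0210514   0.04773842 -1.96446472] [ 0.01812536 -0.09400427 -0.01483796]
[ 0.    -0.     0.064] [-0.453 -0.099 -0.022]
[ 0.    -0.     0.064] [-0.458 -0.076 -0.022]
[ 0.    -0.     0.064] [-0.461 -0.053 -0.022]
[ 0.    -0.     0.064] [-0.463 -0.03  -0.022]
[ 0.    -0.     0.064] [-0.464 -0.007 -0.022]
[ 0.    -0.     0.064] [-0.464  0.017 -0.022]
[ 0.    -0.     0.064] [-0.462  0.04  -0.022]
[ 0.    -0.     0.064] [-0.46   0.063 -0.022]
```

View pics/c6.png

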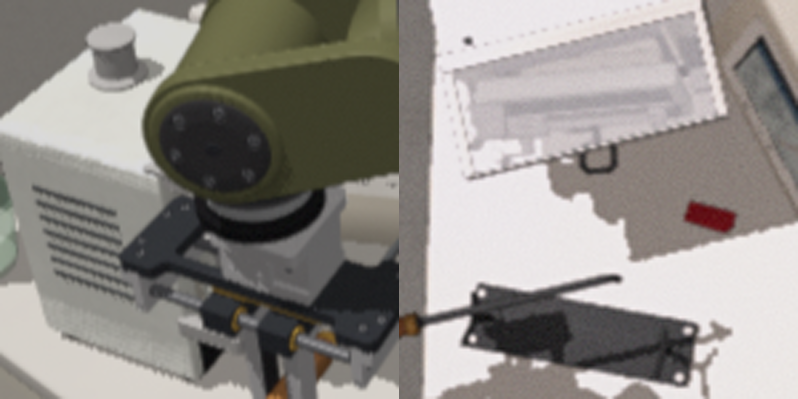

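The door is ajar and the ring stays drawn at top crop (600,158), so the catch holds. Now I'll return to the rest.

{"api": "step_arm", "payload": {"increments": [[[0,0,0.064,-0.45,-0.1,-0.02,1],[0,0,0.064,-0.46,-0.075,-0.02,1],[0,0,0.064,-0.46,-0.05,-0.02,1],[0,0,0.064,-0.46,-0.03,-0.02,1],[0,0,0.064,-0.46,-0.01,-0.02,1]]]}}

```text
clock: 18.3
eef_pos: [434.3, 190.5, 398.6]
eef_rot: [3.142, 0.0, 1.549]
wrist_force: [-0.2, 0.3, -1.3]
finger_gap: 15.5
finger_force: 60.0
```

{"api": "step_arm", "payload": {"increments": [[[0,0,0.064,-0.46,0.015,-0.02,1],[0,0,0.064,-0.46,0.04,-0.02,1],[0,0,0.064,-0.46,0.06,-0.02,1],[0,0,0,0,0,0,1],[0,0,0,0,0,0,1]]]}}

```text
clock: 18.8
eef_pos: [434.8, 135.8, 401.1]
eef_rot: [3.141, -0.0, 1.4]
wrist_force: [-0.2, 0.2, -1.5]
finger_gap: 15.9
finger_force: 60.0
```

```bash
python3 - <<'E'
from h import *
s=manip.read_state();print(s['eef_pos'],s['eef_rot'])
t=dict(np.load('top.npz'));print('tip was',world(t,266.8,247.5,216).round(1),'pred',430.6-220*np.cos(1.803),283.4-220*np.sin(1.803))
c=grab('wrist');print(c['cam_to_world'][:3,3])
im=c['frame'].astype(int);m=(im[...,0]>im[...,2]+50);m[:100]=0;m[265:]=0;m[:,:290]=0;m[:,355:]=0
v,u=np.nonzero(m);print(u.min(),u.max(),v.min(),v.max(),[ (r,u[v==r].mean()) for r in (150,200,250)])
c0=np.load('wrist.npz')
plan([433.1,135.0,267],1.401,4)
E
```

```text
[434.76339155 135.81174786 401.07657721] [ 3.14141382e+00 -1.93052397e-04  1.40033744e+00]
tip was [479.8  63.6 216. ] pred 481.226974374845 69.30443847279597
[444.92120788 200.24784497 382.6524144 ]
304 337 144 264 [(150, np.float64(320.5)), (200, np.float64(320.0)), (250, np.float64(320.0))]
[-0. -0.  0.] [-0.009 -0.008  0.837]
[-0. -0.  0.] [-0.009 -0.008  0.837]
[-0. -0.  0.] [-0.009 -0.008  0.837]
[-0. -0.  0.] [-0.009 -0.008  0.837]
```

{"api": "step_arm", "payload": {"increments": [[[0,0,0,-0.02,-0.02,0.8,1],[0,0,0,-0.02,-0.02,0.8,1],[0,0,0,0,0,0.8,1],[0,0,0,0,0,0.4,1],[0,0,0,0,0,0,1]]]}}

```text
clock: 19.35
eef_pos: [432.0, 135.1, 287.1]
eef_rot: [-3.138, 0.001, 1.402]
wrist_force: [-0.4, 1.0, -1.3]
finger_gap: 15.4
finger_force: 60.0
```

{"api": "step_arm", "payload": {"increments": [[[0,0,0,0,0,0.15,1],[0,0,0,0,0,0.15,1],[0,0,0,0,0,0.1,1],[0,0,0,0,0,0.08,1],[0,0,0,0,0,0,1]]]}}

```text
clock: 19.85
eef_pos: [432.2, 134.5, 269.7]
eef_rot: [-3.141, 0.0, 1.4]
wrist_force: [0.8, -0.0, -2.0]
finger_gap: 15.4
finger_force: 60.0
```

{"api": "step_arm", "payload": {"increments": [[[0,0,0,0,0.02,0.03,1],[0,0,0,0,0,0.02,1],[0,0,0,0,0,0.02,1],[0,0,0,0,0,0,1]]]}}

```text
clock: 20.25
eef_pos: [433.2, 134.3, 267.3]
eef_rot: [3.141, -0.0, 1.4]
wrist_force: [2.0, -0.1, -0.4]
finger_gap: 15.7
finger_force: 60.0
```

Contact with the forks shows in the force. I'll open gently and retreat straight up.

{"api": "step_arm", "payload": {"increments": [[[0,0,0,0,0,0,0.5],[0,0,0,0,0,0,0.5],[0,0,0,0,0,0,0],[0,0,0,0,0,0,-1],[0,0,0,0,0,0,-1]]]}}

```text
clock: 20.75
eef_pos: [433.0, 134.3, 267.0]
eef_rot: [-3.142, 0.0, 1.4]
wrist_force: [-0.2, -0.2, -0.9]
finger_gap: 44.7
finger_force: 0.0
```

{"api": "step_arm", "payload": {"increments": [[[0,0,0,0,0,0,-1],[0,0,0,0,0,0,-1],[0,0,0,0,0,0,-1],[0,0,0,0,0,0,-1],[0,0,0,0,0,0,-1]]]}}

```text
clock: 21.25
eef_pos: [433.0, 134.3, 267.0]
eef_rot: [-3.142, 0.0, 1.4]
wrist_force: [0.7, -0.3, -1.2]
finger_gap: 84.0
finger_force: 0.0
```

{"api": "step_arm", "payload": {"increments": [[[0,0,0,0,0,-0.3,-1],[0,0,0,0,0,-0.8,-1],[0,0,0,0,0,-1,-1],[0,0,0,0,0,-1,-1],[0,0,0,0,0,-0.5,-1]]]}}

```text
clock: 21.75
eef_pos: [432.7, 134.3, 415.3]
eef_rot: [3.137, -0.002, 1.4]
wrist_force: [0.7, -0.2, -0.0]
finger_gap: 94.2
finger_force: 0.0
```

```bash
python3 - <<'E'
from h import *
s=manip.read_state();print(s['eef_pos'],s['finger_gap'])
a=grab('wrist');b=grab('scene')
cv2.imwrite('pics/c7.png',np.hstack([cv2.resize(a['frame'],(400,250)),cv2.resize(b['frame'],(400,250))])[...,::-1])
c=a;im=c['frame'].astype(int);m=(im[...,0]>im[...,2]+50);m[:100]=0;m[265:]=0;m[:,:290]=0;m[:,355:]=0
v,u=np.nonzero(m);r0,r1=v.min(),v.max()
p,q=[wfish(c,u[abs(v-r)<4].mean(),r,95) for r in(r0,r1)];d=q-p;print(r0,r1,p,q,(p+q)/2,np.arctan2(d[1],d[0]))
E
```

```text
[432.72338693 134.3064694  415.32128765] 94.18088338612121
139 255 [442.68007975 191.75382507  95.        ] [421.71717867  73.72277631  95.        ] [432.19862921 132.73830069  95.        ] -1.7465684354095554
```

View pics/c7.png

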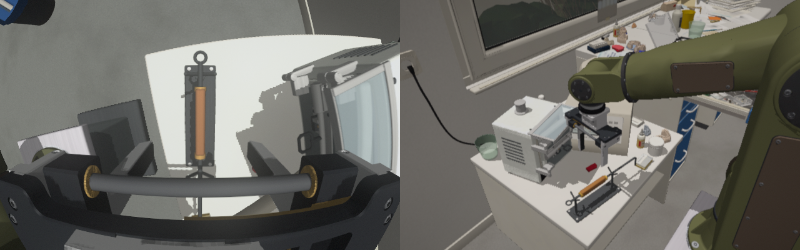

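The hook lies in both forks, within about 2 mm and 0.004 rad of where it started. The door is ajar and the gripper is clear, so I'll hand in.

```bash
python3 -c "
from cell import workorder
print(workorder.sign_off())"
```

```text
the job is handed in; nothing more can be done
None
```

The bolt clicked into its catch at a peak pull of about 12 N, the door stands ajar, and the hook is back in both forks of its rest; the job is handed in, but no verdict came back.

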